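Unlock the medicine box by its thumbwheels

TASK

Unlock the grey medicine box: gently roll its thumbwheels to the code 3-5-2, read from left to right along the tops of the wheels as seen from the robot. The middle wheel already shows its 5, so leave it as it is; then push the bolt's upright tab fully towards the wheels, so that the bolt comes out of its keeper, without forcing anything or disturbing the things standing about.

Things in the scene. Friction and masses are not known exactly. Their poses are not given: they have to be found in the camera images.
- lockbox: grey steel box fixed on the worktop. Origin on the worktop below the middle wheel; x points away from the robot, y left, z up. It spans x -60..60, y -185..70 mm; flat top (deck) at z = 80. Three thumbwheels in a row at x = 0, y = 38, 0, -38. Keeper (staple 30 mm in x, 12 in y, 21 above the deck) at y = -166
- wheel_left (a joint): left white thumbwheel, at y = +38 mm. Value in rad: number n is at the very top at (n-1) x 1.047; grows when the wheel's top moves to the box's +x (away from the robot); stops at 1 and 6. Code number 3 (value 2.094). Stays where left; about 3 N along its smooth rim turns it: press down with a closed fingertip (about 7 N; slips below 5, never over 12), draw the fingertip across.
- wheel_middle (a joint): middle white thumbwheel, at y = 0. Value in rad: number n is at the very top at (n-1) x 1.047; grows when the wheel's top moves to the box's +x (away from the robot); stops at 1 and 6. Code number 5 (value 4.189), which it already shows: leave it. Stiff and sprung like the others.
- wheel_right (a joint): right white thumbwheel, at y = -38 mm. Value in rad: number n is at the very top at (n-1) x 1.047; grows when the wheel's top moves to the box's +x (away from the robot); stops at 1 and 6. Code number 2 (value 1.047). Stays where left; about 3 N along its smooth rim turns it: press down with a closed fingertip (about 7 N; slips below 5, never over 12), draw the fingertip across.
- crown_left (a point): point fixed to the box: nominal top of the left wheel (radius 26 mm, 18 mm wide in y, axle along y), 101 mm above the worktop. The seats are worn: the wheel's true top is up to 4 mm higher or lower, unlike its neighbours', and must be felt for. The axle is sprung: gives 1 mm for 3.5 N of pressing. Numbers are 1 to 6 black pips, like a die
- crown_middle (a point): point fixed to the box: nominal top of the middle wheel (radius 26 mm, 18 mm wide in y, axle along y), 101 mm above the worktop. The seats are worn: the wheel's true top is up to 4 mm higher or lower, unlike its neighbours', and must be felt for. The axle is sprung: gives 1 mm for 3.5 N of pressing. Numbers are 1 to 6 black pips, like a die
- crown_right (a point): point fixed to the box: nominal top of the right wheel (radius 26 mm, 18 mm wide in y, axle along y), 101 mm above the worktop. The seats are worn: the wheel's true top is up to 4 mm higher or lower, unlike its neighbours', and must be felt for. The axle is sprung: gives 1 mm for 3.5 N of pressing. Numbers are 1 to 6 black pips, like a die
- bolt (a joint): bolt travel in m: 0 locked (rod in the keeper), 0.018 fully drawn (end stop); grows as the tab moves to the box's +y, toward the wheels. Slides with about 4 N, stays where left; never push it with more than 20 N. Unless all three wheels are within about 0.18 rad of their code numbers, pins stop it after 5 mm
- bolt_tab (a point): grip part of the bolt's upright dark steel tab, 32 mm (x) by 12 mm (y); its top is 10 mm above this point and 40 mm above the deck. At x = 0, y = -95 mm of the box when locked; 59 mm of free room for a fingertip between it and the keeper on its right (-y), over the rod (10 mm thick, top 12 mm above the deck). Axes as the box
- jam: small glass jam jar with red lid, 65 mm wide, 82 mm tall, stands behind the lockbox; leave alone. Origin at the centre of its underside
- spice: spice jar with green cap, 46 mm wide, 106 mm tall, stands behind the lockbox; leave alone. Origin at the centre of its underside
- salt_mill: glass salt shaker, 44 mm wide, 90 mm tall, stands left of the lockbox; leave alone. Origin at the centre of its underside
- cup: white mug, 78 mm wide, 97 mm tall, behind and left of the lockbox; leave alone. Origin on its underside
- eraser: pink eraser 18x40x11 mm lying in front of the lockbox; leave alone. Origin at the centre of its underside
- cell: battery 50 mm long, 15 mm thick, lying in front of the lockbox; leave alone. Origin at the centre of its underside

How it is judged:
By the outcome, as a careful person would: the job done as asked, in the order asked, and still so for the second after the job is handed in, with the robot touching nothing.
It also fails if it takes over 61 s, if anything falls off the work surface, if the arm or the gripper's body presses on something with over 40 N, if the wrist force passes 120 N, or if a joint passes its speed limit or range.

ROBOT

A 6-joint arm with a two-finger parallel gripper is mounted at the origin on a cart in front of the work surface, level with it; the furniture and walls round the work are solid. World frame = base frame: x ahead of the robot, y to its left, z up, the work surface at z = 0. Lengths are in m, angles in rad, forces in N, time in s.
With the tool pointing down it reaches from about 0.35 to 0.775 m from the base axis. Payload 7.3 kg.
Tool frame: the origin (TCP) lies at the very end of the fingers, on their centre line; the grasp point (between the pads) lies 19 mm behind it (robot.tcp_to_grasp is the distance from the TCP to the grasp point, in m); z points along the fingers, y is the direction in which the jaws open and shut (so a half turn about z gives the same grasp; the last joint's range is limited). The gripper opens to 92 mm and grips with 3 to 60 N. Pads are 19 mm wide; open, the fingers measure 130 mm over their backs; the gripper's body (75 mm by 190 mm) begins 47 mm behind the grasp point.
Start: joints at [-1.364, 0.342, 1.524, -0, 1.275, -0.146], TCP at [0.181, -0.493, 0.227] pointing down, gripper open.
Joint ranges: [-2.53, 2.53], [-0.77, 2.02], [0.04, 2.7], [-1, 4.14], [0.28, 2.66], [-3.11, 3.11]. Speed limits (rad/s): [2.57, 2.57, 3.14, 3.14, 3.14, 3.14].

INTERFACE

Orientations are given as [roll, pitch, yaw] about the fixed x, y, z axes, in that order (R = Rz(yaw) Ry(pitch) Rx(roll)).
In Python, from cell import robot gives the robot as it stands.
- The arm moves only by the tool arm_command, never from a script. Its argument "motion" is a list that holds one entry, the list of rows, each a list of 7 numbers: the turn, a rotation vector about the tool's x, y, z in units of 90 degrees (1.0 is 90 degrees), then the shift along the tool's x, y, z in units of 30 cm (1.0 is 30 cm), then the opening, from -1 (shut) to 1 (fully open). In form: [[[wx, wy, wz, tx, ty, tz, grip], ...]]. A call has 1 to 8 rows; each row is the pose to reach, as a shift and turn from the pose commanded when the call began, along the tool's axes at that moment; what a row does not reach only later rows make up. A row lasts 1/10 s, in which the tool goes at most 50 mm and 8.59 degrees, less where a joint would pass 70% of its speed; a pose out of reach is approached as far as the arm can. A call with a number of a shift or a turn outside -1 to 1 is refused whole. A call with a gripper value outside its range is refused whole. The fingers move at their own pace and stop on an object; "grip_force" is the grip in N (left out, the last holds). Time passes only in rows, so rows that repeat a pose let the fingers close. It gives the time, the measured TCP pose, the force and the opening at its end, in the units of the state.
- robot.observe(): the state, without advancing time (a new reading comes with each control period).
- robot.read_camera(name): name is "side" or "top" or "wrist"; returns a dict with "image" (480x640x3 uint8, red, green, blue), "z_map" (480x640 float32, m along the optical axis (not along the pixel's ray), 0 where there is no reading), "fov_y" (degrees; the focal length in pixels is half the picture's height over the tangent of half this angle, whatever the lens; pixels are square), "cx", "cy" (the principal point, pixels), "cam_to_world" (4x4, takes a point from camera to world coordinates). Camera axes: x right, y down, z forward; pixel columns grow to the right and rows downward; lengths in m; the calibration is good to about 2 mm. A picture is of the moment at which its call begins.
- robot.hand_in(): hands the job in, once; it reports no verdict.
The state is a dict: "time": time; "qpos": joint angles; "qvel": joint speeds; "joint_efforts": joint torques, N m; "tool_pos": TCP position; "tool_rot": TCP orientation; "contact_force": force on the tool from outside, world axes, zero at the start; "torque": the same for the moment, N m; "opening": finger opening in m.
Only numpy, scipy, OpenCV 4.12 (cv2) and the standard library are available. Lean on these libraries where they do the work, as an engineer would, in place of code of your own. Each camera call takes 0.05 s, during which the arm holds its last target.

## Working session

There is one attempt and no reset: what is moved stays moved. The work goes in short steps, Python scripts to look and compute and a tool call to move; the robot and the scene stay as the last step left them, time stands still between calls to the robot, and variables do not carry over. Pictures are saved under pics/ and viewed, and the job is handed in when it is done.

Besides the shell and the picture viewer there is one more tool, called after "Emit:" as name(argument=value, ...) on one line, values as JSON. arm_command: Moves the arm, as the interface text tells. Its arguments: {"type":"object","properties":{"motion":{"type":"array"},"grip_force":{"type":"number"}},"required":["motion"]}

```bash
ls; mkdir -p pics; python3 - <<'E'
from cell import robot
import cv2,numpy as np
o=robot.observe();print(o)
for n in ["side","top","wrist"]:
    r=robot.read_camera(n)
    cv2.imwrite(f"pics/{n}0.png",r["image"][:,:,::-1])
    np.savez(f"pics/{n}0.npz",**r)
    print(n,r["fov_y"],r["cx"],r["cy"],np.round(r["cam_to_world"],3).tolist())
E
```

```text
pics
{'time': 0.0, 'qpos': array([-1.36401014e+00,  3.42726689e-01,  1.52503963e+00,  2.63499888e-05,
        1.27536797e+00, -1.45982596e-01]), 'qvel': array([-0.00155254,  0.00014653, -0.00057338, -0.00044833,  0.00011151,
       -0.00071441]), 'joint_efforts': array([-2.52337195e-03, -4.31244707e+01, -2.44221228e+01,  7.15176109e-02,
        5.58408850e-02, -1.24109888e-04]), 'tool_pos': array([ 0.18133868, -0.49225376,  0.226035  ]), 'tool_rot': array([-3.14007108e+00, -2.49181471e-04,  3.52760906e-01]), 'contact_force': array([-0.74806513,  0.19734639,  0.07608059]), 'torque': array([0.03340203, 0.001384  , 0.00724086]), 'opening': 0.09167098115994674}
side 53.5103773431276 314.3106480571164 236.71826802291875 [[0.982, -0.122, 0.142, 0.448], [-0.187, -0.606, 0.774, -0.545], [-0.008, -0.786, -0.618, 0.62], [0.0, 0.0, 0.0, 1.0]]
top 51.58980098629581 320.4857346232088 237.87135882804597 [[0.023, -0.986, 0.166, 0.416], [-1.0, -0.023, -0.001, 0.102], [0.005, -0.166, -0.986, 0.919], [0.0, 0.0, 0.0, 1.0]]
wrist 64.85505116633676 313.9777528768269 229.4795595018811 [[0.345, -0.897, -0.277, 0.256], [-0.939, -0.33, -0.102, -0.465], [0.0, 0.295, -0.955, 0.384], [0.0, 0.0, 0.0, 1.0]]
```

View pics/side0.png

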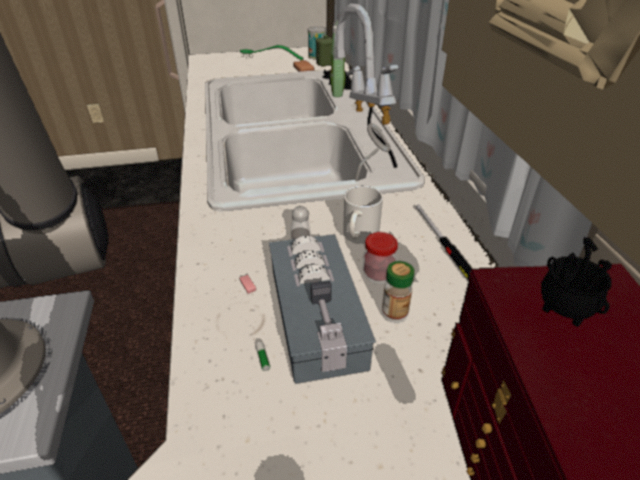

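View pics/top0.png

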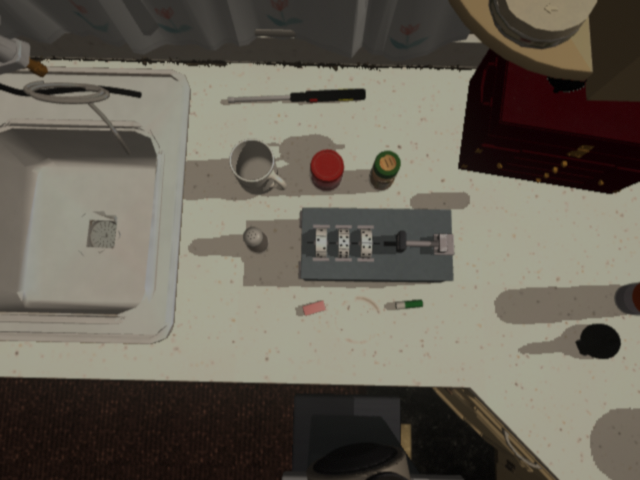

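The top view shows the box at px (300–453, 208–282). The wheels are near (320, 243), (343, 243) and (366, 243), the tab near (401, 241) and the keeper near (443, 243). Next I'll measure the box pose from depth and enlarge the wheels.

```bash
cat > h.py <<'E'
import numpy as np,cv2
def cloud(r):
    z=r["z_map"];f=240/np.tan(np.radians(float(r["fov_y"]))/2)
    v,u=np.mgrid[0:480,0:640]
    P=np.stack([(u-r["cx"])/f*z,(v-r["cy"])/f*z,z,np.ones_like(z)],-1)
    return (P@np.asarray(r["cam_to_world"]).T)[...,:3]
def proj(r,p):
    f=240/np.tan(np.radians(float(r["fov_y"]))/2)
    c=np.linalg.inv(r["cam_to_world"])@np.append(p,1)
    return c[0]/c[2]*f+r["cx"],c[1]/c[2]*f+r["cy"]
E
python3 - <<'E'
from h import *
for n in ["top","side"]:
    r=np.load(f"pics/{n}0.npz");P=cloud(r)
    m=(abs(P[...,2]-.08)<.006)&(P[...,0]>.2)&(P[...,0]<.8)&(P[...,1]<.3)&(P[...,1]>-.3)&(r["z_map"]>0)
    k,l,s,c=cv2.connectedComponentsWithStats(m.astype(np.uint8))
    i=1+np.argmax(s[1:,4]);q=P[l==i]
    print(n,s[i],"z",np.median(q[:,2]))
    rc=cv2.minAreaRect((q[:,:2]*1000).astype(np.float32));print(rc);print(cv2.boxPoints(rc))
    h=(P[...,2]>.09)&(l*0==0)&(P[...,2]<.14)&(P[...,0]>.4)&(P[...,0]<.6)&(P[...,1]<.2)&(P[...,1]>-.2)&(r["z_map"]>0)
    k,l,s,c=cv2.connectedComponentsWithStats(h.astype(np.uint8))
    for j in range(1,k):
        if s[j,4]>15: q=P[l==j];print(s[j],q.min(0).round(3),q.max(0).round(3),q.mean(0).round(3))
r=np.load("pics/top0.npz")
im=r["image"][195:295,290:465,::-1];cv2.imwrite("pics/topc.png",cv2.resize(im,None,fx=4.5,fy=4.5,interpolation=cv2.INTER_CUBIC))
r=np.load("pics/side0.npz")
im=r["image"][225:365,260:380,::-1];cv2.imwrite("pics/sidec.png",cv2.resize(im,None,fx=4.2,fy=4.2,interpolation=cv2.INTER_CUBIC))
E
```

```text
top [ 301  207  153   74 9324] z 0.0807279036505123
((551.4912109375, 4.65234375), (124.55276489257812, 260.35479736328125), 0.5548398494720459)
[[ 487.95712  134.22058]
 [ 490.47836 -126.12201]
 [ 615.02527 -124.91589]
 [ 612.504    135.4267 ]]
[316 228  11  28 293] [0.527 0.092 0.09 ] [0.573 0.11  0.109] [0.549 0.101 0.1  ]
[338 229  11  26 265] [0.529 0.055 0.09 ] [0.572 0.072 0.105] [0.549 0.064 0.097]
[361 229  11  27 278] [0.528 0.016 0.091] [0.573 0.034 0.106] [0.549 0.025 0.099]
[396 231  52  21 500] [ 0.536 -0.112  0.09 ] [ 0.566 -0.025  0.124] [ 0.551 -0.064  0.104]
side [ 269  234  107  123 7092] z 0.08012417669676952
((550.26953125, 3.79803466796875), (124.03629302978516, 265.0606384277344), 0.560289204120636)
[[ 486.95837  135.71556]
 [ 489.5503  -129.33241]
 [ 613.5807  -128.11949]
 [ 610.9888   136.92848]]
[292 236  27  14 262] [0.527 0.088 0.09 ] [0.571 0.111 0.105] [0.548 0.097 0.098]
[297 251  26  13 236] [0.528 0.052 0.09 ] [0.571 0.071 0.102] [0.549 0.059 0.096]
[300 264  28  15 284] [0.528 0.013 0.09 ] [0.571 0.035 0.103] [0.549 0.021 0.097]
[310 281  32  57 752] [ 0.534 -0.114  0.09 ] [ 0.566 -0.027  0.122] [ 0.55  -0.063  0.103]
```

View pics/topc.png

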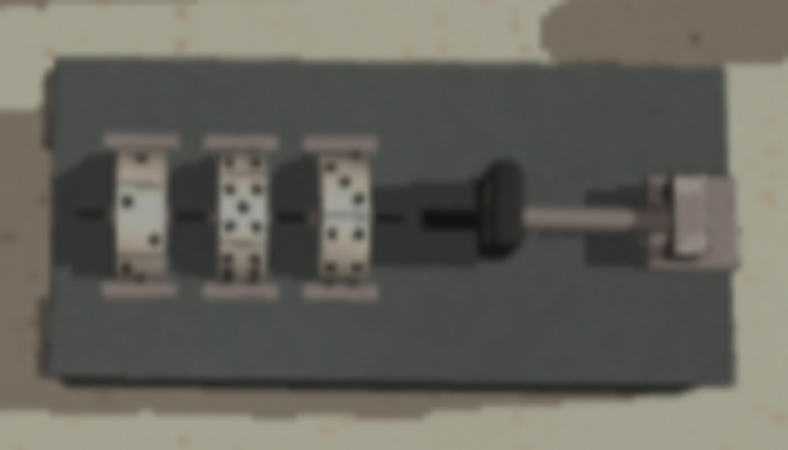

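View pics/sidec.png

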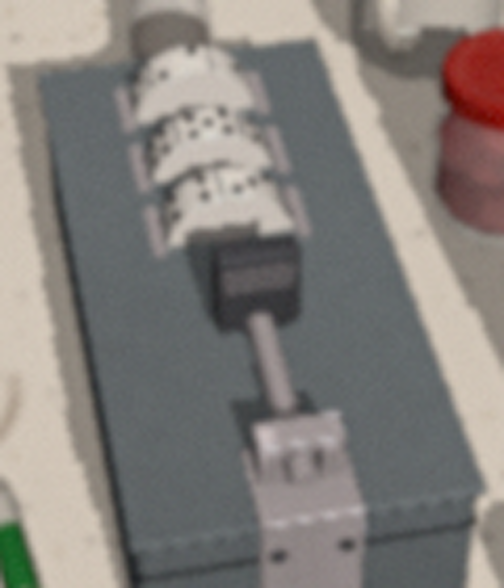

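Depth puts the box origin near (0.550, 0.063) with yaw about +0.56°. The wheel y positions (0.101, 0.064, 0.025) agree with that. The left wheel shows roughly 2 and the right wheel sits between 3 and 4. I'll look at the wrist view for the finger shape.

View pics/wrist0.png

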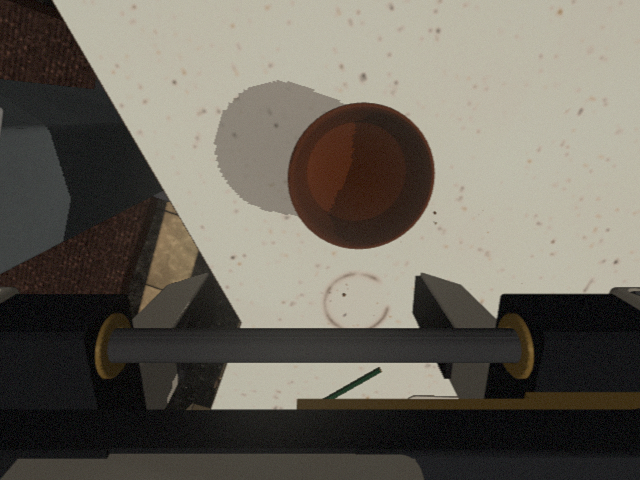

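Emit:
arm_command(motion=[[[0,0,-0.09,0.11,-0.09,0,-1],[0,0,-0.18,0.22,-0.18,0,-1],[0,0,-0.27,0.33,-0.27,0,-1],[0,0,-0.36,0.44,-0.36,0,-1],[0,0,-0.45,0.55,-0.45,0,-1],[0,0,-0.54,0.66,-0.54,0,-1],[0,0,-0.62,0.77,-0.62,0,-1],[0,0,-0.7,0.88,-0.7,0,-1]]], grip_force=20)

```text
time: 0.95
tool_pos: [0.3571, -0.2028, 0.2267]
tool_rot: [3.141, 0.0, 1.457]
contact_force: [0.8, -0.5, -0.6]
opening: 0.0325
```

Emit:
arm_command(motion=[[[0,0,-0.02,0.12,0.06,0.0,-1],[0,0,-0.04,0.24,0.12,0.0,-1],[0,0,-0.06,0.38,0.18,0.02,-1],[0,0,-0.08,0.52,0.24,0.04,-1],[0,0,-0.08,0.66,0.3,0.08,-1],[0,0,-0.08,0.8,0.36,0.12,-1],[0,0,-0.08,0.92,0.42,0.16,-1],[0,0,-0.08,1.0,0.47,0.2,-1]]])

```text
time: 1.75
tool_pos: [0.5327, 0.0795, 0.1659]
tool_rot: [-3.141, -0.0, 1.58]
contact_force: [0.5, -0.4, -0.3]
opening: 0.0004
```

```bash
python3 - <<'E'
from cell import robot
import cv2,numpy as np
from h import *
for n in ["wrist","side"]:
    r=robot.read_camera(n)
    cv2.imwrite(f"pics/{n}1.png",r["image"][:,:,::-1]);np.savez(f"pics/{n}1.npz",**r)
im=cv2.imread("pics/side1.png")[200:380,230:400];cv2.imwrite("pics/sidec1.png",cv2.resize(im,None,fx=3.3,fy=3.3,interpolation=cv2.INTER_CUBIC))
print(robot.observe())
E
```

```text
{'time': 1.85, 'qpos': array([ 5.55361981e-03,  4.24974104e-01,  1.57891636e+00,  6.22428274e-04,
        1.14046753e+00, -5.35303056e-03]), 'qvel': array([-0.05362853, -0.05093981,  0.037546  , -0.02242118,  0.0289462 ,
       -0.04009083]), 'joint_efforts': array([  1.20765388, -45.27410388, -23.70837986,   0.29687514,
        -0.26093041,   0.40727681]), 'tool_pos': array([0.53242869, 0.07953805, 0.16447574]), 'tool_rot': array([-3.13883030e+00, -5.79755613e-04,  1.58144174e+00]), 'contact_force': array([ 0.40095276, -0.57913843, -0.14590765]), 'torque': array([-0.04139143, -0.10167941, -0.01323393]), 'opening': 0.0003628374296286374}
```

View pics/wrist1.png

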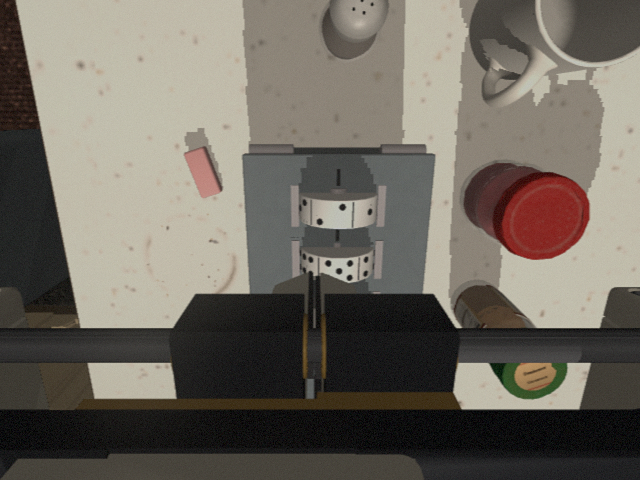

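View pics/sidec1.png

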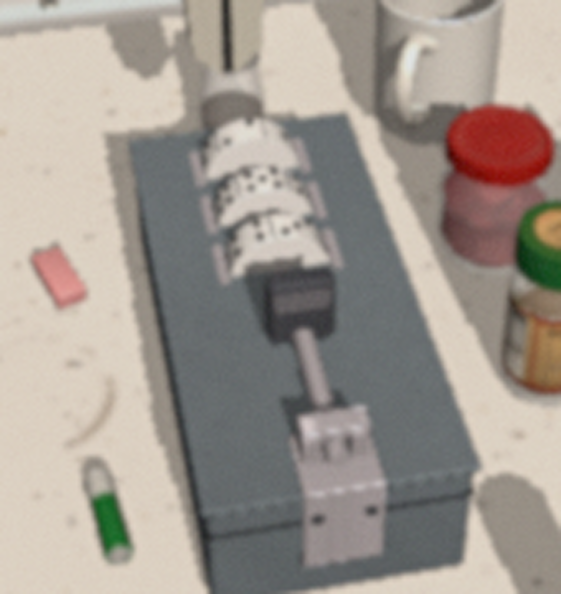

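```bash
python3 - <<'E'
import cv2,numpy as np
a=cv2.imread("pics/wrist1.png")[180:330,230:430]
b=cv2.imread("pics/side1.png")[100:280,240:360]
a=cv2.resize(a,None,fx=3,fy=3,interpolation=cv2.INTER_CUBIC)
cv2.imwrite("pics/wc1.png",a)
cv2.imwrite("pics/sc1.png",cv2.resize(b,None,fx=3.3,fy=3.3,interpolation=cv2.INTER_CUBIC))
from h import *
for n in("wrist","side"):
    r=np.load(f"pics/{n}1.npz")
    for p in [(.5324,.0795,.1645),(.5324+.019,.0795,.1645),(.5324,.0795+.0095,.1645),(.549,.101,.101)]: print(n,proj(r,np.array(p)))
E
```

```text
wrist (np.float64(314.4214722331307), np.float64(292.17780857740803))
wrist (np.float64(355.13810330981056), np.float64(292.489731788824))
wrist (np.float64(314.6108644584389), np.float64(273.4339481551662))
wrist (np.float64(341.7586315563436), np.float64(213.09125318859122))
side (np.float64(296.19106211602553), np.float64(218.14308654677595))
side (np.float64(307.6536355502974), np.float64(216.79599282527445))
side (np.float64(295.28379782909076), np.float64(214.82426681929917))
side (np.float64(304.75700716974575), np.float64(239.33576316479906))
```

View pics/wc1.png

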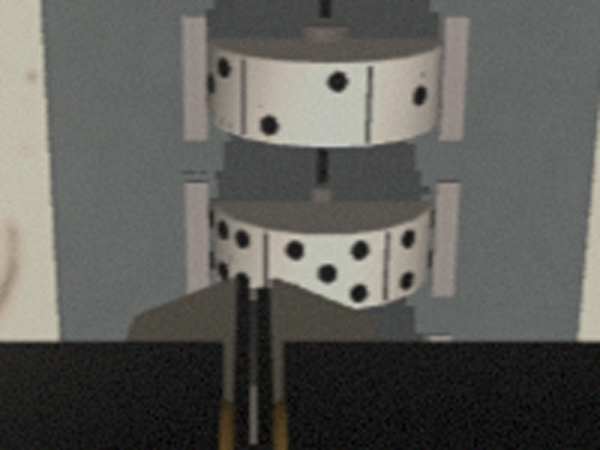

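View pics/sc1.png

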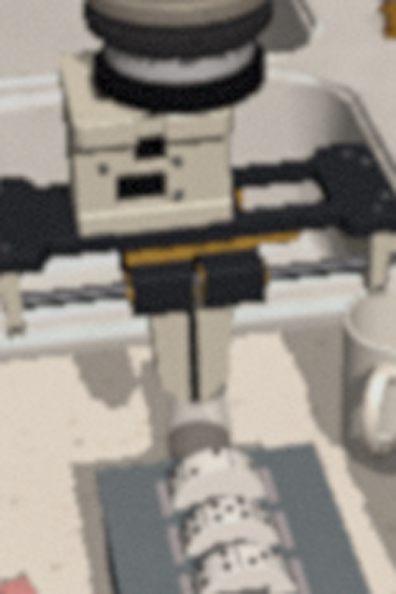

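```bash
python3 - <<'E'
import cv2,numpy as np
from h import *
r=np.load("pics/wrist1.npz");P=cloud(r)
T=np.array([.5324,.0795,.1645])
for v in range(272,300,3):
    print(v,[(u,*(1000*(P[v,u]-T)).round(0).astype(int)) for u in range(276,362,8) if P[v,u,2]>.13])
r=np.load("pics/side1.npz");P=cloud(r)
for v in range(180,232,3):
    q=[(u,*(1000*(P[v,u]-T)).round(0).astype(int)) for u in range(270,330) if P[v,u,2]>.12 and abs(P[v,u,1]-.08)<.03]
    if q: print("side",v,q[0],q[len(q)//2],q[-1])
E
```

```text
272 []
275 [(300, np.int64(-7), np.int64(11), np.int64(5)), (324, np.int64(4), np.int64(11), np.int64(5))]
278 [(292, np.int64(-10), np.int64(11), np.int64(8)), (300, np.int64(-6), np.int64(11), np.int64(8)), (308, np.int64(-3), np.int64(9), np.int64(4)), (316, np.int64(1), np.int64(9), np.int64(5)), (324, np.int64(4), np.int64(11), np.int64(8)), (332, np.int64(8), np.int64(11), np.int64(8))]
281 [(284, np.int64(-13), np.int64(11), np.int64(11)), (292, np.int64(-10), np.int64(11), np.int64(11)), (300, np.int64(-6), np.int64(10), np.int64(10)), (308, np.int64(-3), np.int64(9), np.int64(7)), (316, np.int64(1), np.int64(9), np.int64(7)), (324, np.int64(4), np.int64(11), np.int64(11)), (332, np.int64(7), np.int64(11), np.int64(11)), (340, np.int64(11), np.int64(11), np.int64(11))]
284 [(276, np.int64(-16), np.int64(11), np.int64(14)), (284, np.int64(-13), np.int64(10), np.int64(13)), (292, np.int64(-10), np.int64(11), np.int64(14)), (300, np.int64(-6), np.int64(10), np.int64(13)), (308, np.int64(-3), np.int64(9), np.int64(11)), (316, np.int64(1), np.int64(9), np.int64(10)), (324, np.int6
[... 4241 characters left out ...]
, np.int64(2), np.int64(-9), np.int64(28)) (309, np.int64(20), np.int64(-9), np.int64(26))
side 210 (287, np.int64(-15), np.int64(-2), np.int64(19)) (298, np.int64(2), np.int64(-7), np.int64(21)) (309, np.int64(20), np.int64(-7), np.int64(18))
side 213 (288, np.int64(-14), np.int64(-10), np.int64(19)) (299, np.int64(3), np.int64(-10), np.int64(17)) (308, np.int64(18), np.int64(-8), np.int64(13))
side 216 (289, np.int64(-13), np.int64(-8), np.int64(12)) (298, np.int64(2), np.int64(-9), np.int64(11)) (306, np.int64(15), np.int64(-9), np.int64(9))
side 219 (293, np.int64(-7), np.int64(-10), np.int64(6)) (298, np.int64(2), np.int64(-8), np.int64(4)) (303, np.int64(9), np.int64(-11), np.int64(5))
```

The depth map shows the closed tip is a 45° wedge along the jaw axis and flat for about 20 mm along tool x. I'll turn tool x along the box x so the flat end can roll the wheels at constant height.

Emit:
arm_command(motion=[[[0,0,0.09,0.02,0.01,0,-1],[0,0,0.18,0.04,0.02,0,-1],[0,0,0.27,0.06,0.03,0,-1],[0,0,0.36,0.072,0.033,0,-1],[0,0,0.45,0.072,0.033,0,-1],[0,0,0.54,0.072,0.033,0.0,-1],[0,0,0.63,0.072,0.033,0.0,-1],[0,0,0.72,0.072,0.033,0.0,-1]]])

```text
time: 2.65
tool_pos: [0.5414, 0.0977, 0.1669]
tool_rot: [3.141, 0.001, 0.441]
contact_force: [0.3, 0.1, 0.9]
opening: 0.0003
```

Emit:
arm_command(motion=[[[0,0,0.09,0,0,0.04,-1],[0,0,0.18,0,0,0.08,-1],[0,0,0.26,0,0,0.11,-1],[0,0,0.28,0,0,0.14,-1],[0,0,0.28,0,0,0.16,-1],[0,0,0.28,0,0,0.165,-1],[0,0,0.28,0,0,0.165,-1]]])

```text
time: 3.35
tool_pos: [0.5417, 0.0982, 0.1173]
tool_rot: [3.141, 0.0, 0.008]
contact_force: [0.5, -0.2, -0.9]
opening: 0.0004
```

```bash
python3 - <<'E'
from cell import robot
from h import *
r=robot.read_camera("wrist");cv2.imwrite("pics/wrist2.png",r["image"][:,:,::-1]);np.savez("pics/wrist2.npz",**r)
r=robot.read_camera("top");im=r["image"][195:295,290:465,::-1];cv2.imwrite("pics/topc2.png",cv2.resize(im,None,fx=4.5,fy=4.5,interpolation=cv2.INTER_CUBIC))
o=robot.observe();print(o["tool_pos"],o["tool_rot"],o["contact_force"],o["time"])
E
```

```text
[0.54203733 0.09836289 0.11766328] [ 3.14149859e+00 -7.44220775e-04  7.55991800e-03] [-0.17417529 -0.52534314  0.12739029] 3.45
```

View pics/wrist2.png

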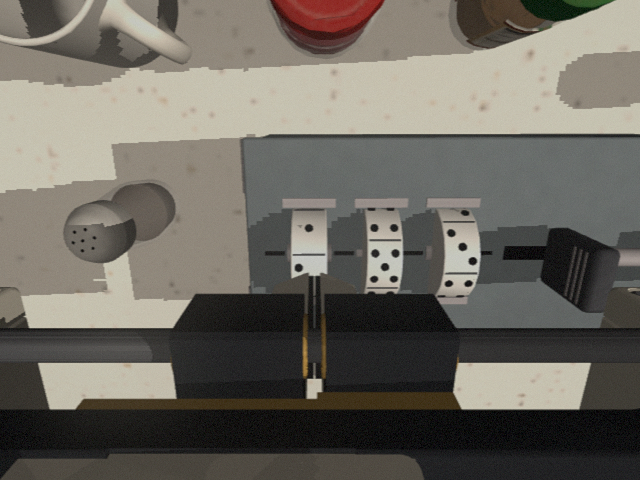

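View pics/topc2.png

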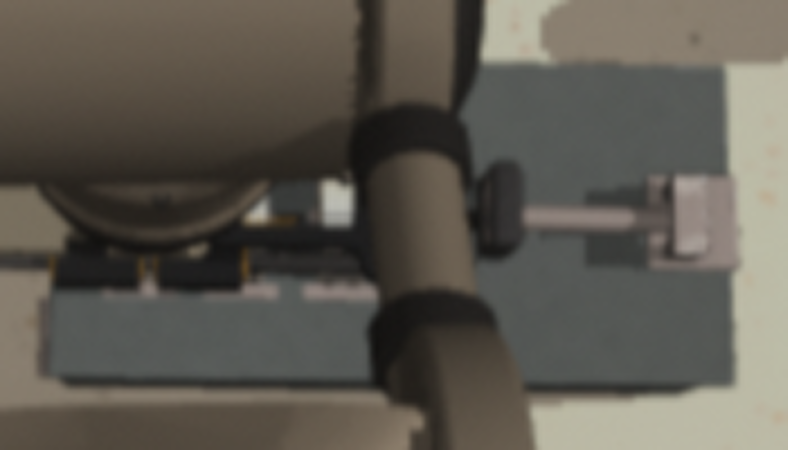

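```bash
cat >> h.py <<'E'
def wheel_theta(r,u,v,xc,zc,R=.026):
    f=240/np.tan(np.radians(float(r["fov_y"]))/2);M=np.asarray(r["cam_to_world"])
    d=M[:3,:3]@np.array([(u-r["cx"])/f,(v-r["cy"])/f,1]);o=M[:3,3]
    a=d[0]**2+d[2]**2;b=2*(d[0]*(o[0]-xc)+d[2]*(o[2]-zc));c=(o[0]-xc)**2+(o[2]-zc)**2-R*R
    t=(-b-np.sqrt(b*b-4*a*c))/2/a;p=o+t*d
    return np.arctan2(p[0]-xc,p[2]-zc),p
E
python3 - <<'E'
from h import *
r=np.load("pics/wrist1.npz")
for u,v in [(230+243/3,180+95/3),(230+370/3,180+105/3)]:
    print("L",wheel_theta(r,u,v,.5495,.075))
for u,v in [(230+266/3,180+260/3),(230+387/3,180+265/3)]:
    print("M",wheel_theta(r,u,v,.5497,.075))
im=cv2.imread("pics/wrist2.png")[190:310,270:500];cv2.imwrite("pics/wc2.png",cv2.resize(im,None,fx=3.4,fy=3.4,interpolation=cv2.INTER_CUBIC))
E
```

```text
L (np.float64(-0.8375826561054689), array([0.53018129, 0.09949949, 0.09240078]))
L (np.float64(0.2609830759895967), array([0.55620879, 0.09961953, 0.10011956]))
M (np.float64(-0.581150470536469), array([0.53542637, 0.06376376, 0.09673162]))
M (np.float64(0.47156336446713587), array([0.56151127, 0.06342503, 0.09816234]))
```

View pics/wc2.png

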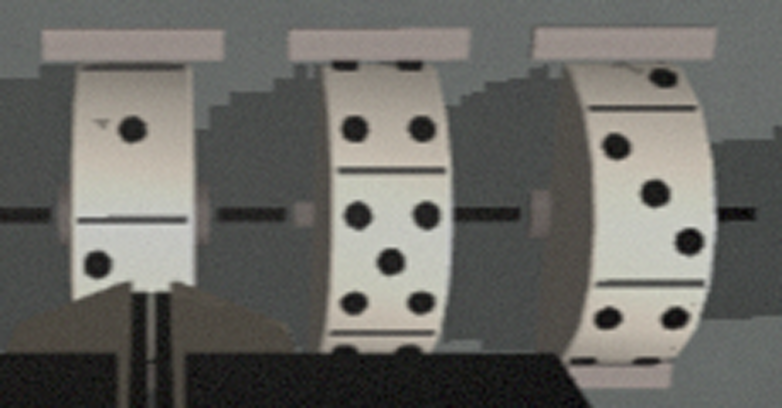

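```bash
python3 - <<'E'
from h import *
r=np.load("pics/wrist2.npz")
for n,x,ys in [("L",132,[66,219]),("M",391,[170,333]),("R",650,[108,284])]:
  for y in ys: print(n,wheel_theta(r,270+x/3.4,190+y/3.4,.5497,.075))
E
```

```text
L (np.float64(1.1596327648495368), array([0.57353307, 0.10090993, 0.08539158]))
L (np.float64(0.1831914494067509), array([0.55443638, 0.10066843, 0.10056495]))
M (np.float64(0.4676944797745597), array([0.56142157, 0.06297844, 0.09820786]))
M (np.float64(-0.6396611887451975), array([0.53417999, 0.06083925, 0.09585975]))
R (np.float64(0.8554212594223654), array([0.56932603, 0.02385265, 0.09205342]))
R (np.float64(-0.19497202795975838), array([0.54466278, 0.02399102, 0.10050738]))
```

Emit:
arm_command(motion=[[[0,0,0,-0.003,-0.006,0.015,-1],[0,0,0,-0.003,-0.006,0.03,-1],[0,0,0,-0.003,-0.006,0.038,-1],[0,0,0,-0.003,-0.006,0.038,-1]]])

```text
time: 3.85
tool_pos: [0.5406, 0.1003, 0.1052]
tool_rot: [3.141, 0.001, 0.007]
contact_force: [-0.2, -0.4, 0.0]
opening: 0.0
```

Emit:
arm_command(motion=[[[0,0,0,0,0,0.004,-1],[0,0,0,0,0,0.004,-1]]])

```text
time: 4.05
tool_pos: [0.5409, 0.1003, 0.1045]
tool_rot: [3.142, 0.0, 0.007]
contact_force: [-0.0, -0.4, 0.2]
opening: 0.0005
```

Emit:
arm_command(motion=[[[0,0,0,0,0,0.004,-1],[0,0,0,0,0,0.004,-1]]])

```text
time: 4.25
tool_pos: [0.5411, 0.1003, 0.1036]
tool_rot: [3.142, -0.001, 0.007]
contact_force: [0.1, 0.5, 1.9]
opening: 0.0005
```

Emit:
arm_command(motion=[[[0,0,0,0,0,0.003,-1],[0,0,0,0,0,0.003,-1]]])

```text
time: 4.45
tool_pos: [0.5411, 0.1003, 0.1028]
tool_rot: [3.142, -0.001, 0.007]
contact_force: [-1.0, 0.1, 3.9]
opening: -0.0
```

Emit:
arm_command(motion=[[[0,0,0,0,0,0.002,-1],[0,0,0,0,0,0.002,-1]]])

```text
time: 4.65
tool_pos: [0.5411, 0.1003, 0.1023]
tool_rot: [3.142, -0.001, 0.007]
contact_force: [-0.7, 0.2, 5.9]
opening: 0.0006
```

Emit:
arm_command(motion=[[[0,0,0,0,0,0.0015,-1],[0,0,0,0,0,0.0015,-1],[0,0,0,0.004,0,0.0015,-1],[0,0,0,0.01,0,0.0015,-1]]])

```text
time: 5.05
tool_pos: [0.5433, 0.1003, 0.1018]
tool_rot: [3.141, 0.001, 0.007]
contact_force: [-3.6, -0.7, 7.4]
opening: 0.0002
```

Emit:
arm_command(motion=[[[0,0,0,0.007,0,0,-1],[0,0,0,0.014,0,0,-1]]])

```text
time: 5.25
tool_pos: [0.5476, 0.1004, 0.1018]
tool_rot: [3.141, 0.001, 0.007]
contact_force: [-3.5, -0.4, 6.3]
opening: 0.0006
```

Emit:
arm_command(motion=[[[0,0,0,0.007,0,0.001,-1],[0,0,0,0.014,0,0.001,-1],[0,0,0,0.021,0,0.001,-1],[0,0,0,0.028,0,0.001,-1],[0,0,0,0.028,0,0.001,-1]]])

```text
time: 5.75
tool_pos: [0.5564, 0.1004, 0.1016]
tool_rot: [3.141, 0.0, 0.007]
contact_force: [-2.6, 0.3, 8.1]
opening: 0.0002
```

```bash
python3 - <<'E'
from cell import robot
from h import *
r=robot.read_camera("wrist");np.savez("pics/wrist3.npz",**r)
im=r["image"][190:310,270:500,::-1];cv2.imwrite("pics/wc3.png",cv2.resize(im,None,fx=3.4,fy=3.4,interpolation=cv2.INTER_CUBIC))
o=robot.observe();print(o["tool_pos"],o["contact_force"])
E
```

```text
[0.55636677 0.10046073 0.10165542] [-2.858675   -0.24205568  7.78881981]
```

View pics/wc3.png

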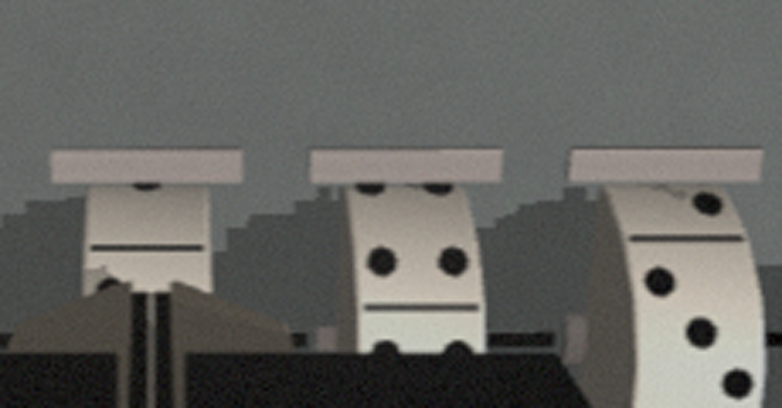

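```bash
python3 - <<'E'
from h import *
r=np.load("pics/wrist3.npz")
for n,x,y,z in [("L",147,247,.0765),("M",421,307,.075),("R",685,239,.075)]:
  print(n,wheel_theta(r,270+x/3.4,190+y/3.4,.5497,z))
E
```

```text
L (np.float64(0.8131163449114507), array([0.56858724, 0.10071765, 0.09436819]))
M (np.float64(0.47123657890320475), array([0.5615037, 0.063002 , 0.0981662]))
R (np.float64(0.8557120749569664), array([0.56933099, 0.0252315 , 0.09204771]))
```

Tangential force was about 3.5 N and the wheel turned about 0.6 rad, to roughly 1.41, so the no-slip model holds. The second stroke needs about 18 mm.

Emit:
arm_command(motion=[[[0,0,0,0,0,-0.015,-1],[0,0,0,0,0,-0.03,-1],[0,0,0,-0.03,0,-0.03,-1],[0,0,0,-0.056,0,-0.03,-1],[0,0,0,-0.056,0,-0.02,-1],[0,0,0,-0.056,0,-0.01,-1],[0,0,0,-0.056,0,-0.004,-1],[0,0,0,-0.056,0,-0.003,-1]]])

```text
time: 6.6
tool_pos: [0.5395, 0.1003, 0.1021]
tool_rot: [3.142, 0.001, 0.007]
contact_force: [-3.6, 1.1, 6.3]
opening: 0.0004
```

Emit:
arm_command(motion=[[[0,0,0,0,0,0.002,-1],[0,0,0,0,0,0.002,-1]]])

```text
time: 6.8
tool_pos: [0.5396, 0.1003, 0.1018]
tool_rot: [3.141, 0.0, 0.007]
contact_force: [-3.4, -0.9, 7.1]
opening: 0.0005
```

Emit:
arm_command(motion=[[[0,0,0,0.007,0,0,-1],[0,0,0,0.014,0,0,-1],[0,0,0,0.021,0,0,-1],[0,0,0,0.028,0,0,-1]]])

```text
time: 7.2
tool_pos: [0.548, 0.1004, 0.1019]
tool_rot: [3.142, 0.0, 0.007]
contact_force: [-3.1, -0.5, 7.0]
opening: 0.0006
```

Emit:
arm_command(motion=[[[0,0,0,0.007,0,0,-1],[0,0,0,0.014,0,0,-1],[0,0,0,0.021,0,0,-1],[0,0,0,0.028,0,0,-1],[0,0,0,0.028,0,0,-1]]])

```text
time: 7.7
tool_pos: [0.5567, 0.1005, 0.1019]
tool_rot: [-3.142, -0.0, 0.007]
contact_force: [-2.0, -0.2, 6.2]
opening: 0.0002
```

Emit:
arm_command(motion=[[[0,0,0,0,0,-0.015,-1],[0,0,0,0,0,-0.04,-1],[0,0,0,-0.05,0,-0.08,-1],[0,0,0,-0.15,0.0,-0.12,-1],[0,0,0,-0.25,0.0,-0.12,-1],[0,0,0,-0.25,0.0,-0.12,-1],[0,0,0,-0.25,0.0,-0.12,-1]]])

```text
time: 8.4
tool_pos: [0.482, 0.0999, 0.1381]
tool_rot: [3.142, -0.002, 0.007]
contact_force: [0.6, 0.3, 0.4]
opening: 0.0002
```

```bash
python3 - <<'E'
from cell import robot
from h import *
r=robot.read_camera("wrist");np.savez("pics/wrist4.npz",**r);cv2.imwrite("pics/wrist4.png",r["image"][:,:,::-1])
o=robot.observe();print(o["tool_pos"],o["contact_force"],o["time"])
E
```

```text
[0.48262605 0.09986985 0.13795307] [ 1.19141494  0.87216077 -0.17259507] 8.45
```

View pics/wrist4.png

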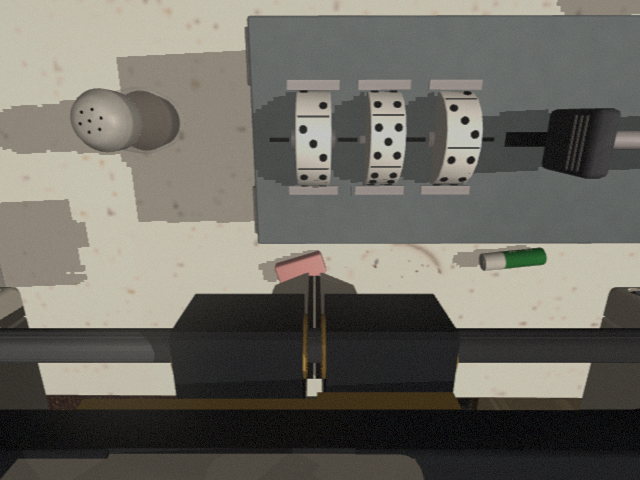

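```bash
python3 - <<'E'
import cv2
im=cv2.imread("pics/wrist4.png")[75:200,280:500];cv2.imwrite("pics/wc4.png",cv2.resize(im,None,fx=3.6,fy=3.6,interpolation=cv2.INTER_CUBIC))
E
```

```text
(no output)
```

View pics/wc4.png

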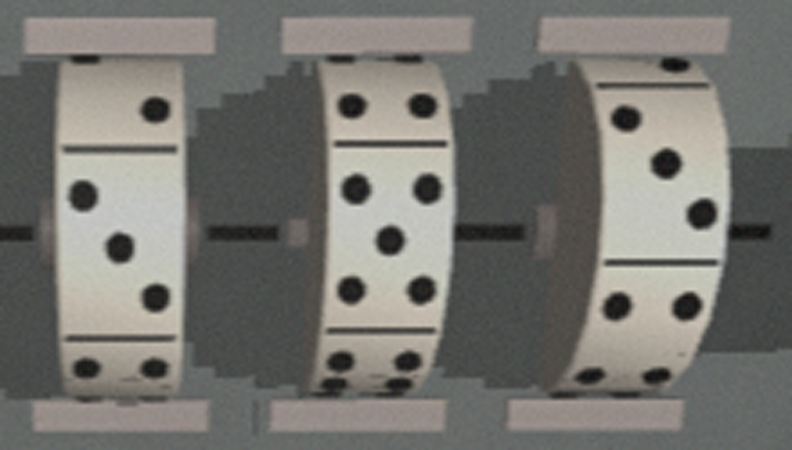

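```bash
python3 - <<'E'
from h import *
r=np.load("pics/wrist4.npz")
for n,x,ys,z in [("L",120,[149,338],.0775),("M",388,[144,330],.075),("R",660,[86,262],.075)]:
  t=[wheel_theta(r,280+x/3.6,75+y/3.6,.5497,z)[0] for y in ys];print(n,np.round(t,3),np.mean(t))
# brackets symmetric about the axle: mid x
P=cloud(r)
for n,u in [("L",313),("M",385),("R",455)]:
  print(n,[ (P[v,u,0].round(4),P[v,u,2].round(4)) for v in (80,83,85,87,89,92,186,188,190,192)])
E
```

```text
L [ 0.409 -0.663] -0.12698070947555487
M [ 0.448 -0.606] -0.07896269769704048
R [ 0.841 -0.171] 0.3353401955593138
L [(np.float64(0.5784), np.float64(0.0811)), (np.float64(0.5769), np.float64(0.0816)), (np.float64(0.5759), np.float64(0.0812)), (np.float64(0.575), np.float64(0.0803)), (np.float64(0.5739), np.float64(0.0815)), (np.float64(0.5722), np.float64(0.0862)), (np.float64(0.5217), np.float64(0.0822)), (np.float64(0.5204), np.float64(0.0813)), (np.float64(0.5193), np.float64(0.0818)), (np.float64(0.518), np.float64(0.0813))]
M [(np.float64(0.5787), np.float64(0.081)), (np.float64(0.5772), np.float64(0.0813)), (np.float64(0.5762), np.float64(0.082)), (np.float64(0.5751), np.float64(0.0822)), (np.float64(0.5742), np.float64(0.0815)), (np.float64(0.5726), np.float64(0.0825)), (np.float64(0.5218), np.float64(0.0813)), (np.float64(0.5209), np.float64(0.0824)), (np.float64(0.5196), np.float64(0.0817)), (np.float64(0.5184), np.float64(0.0818))]
R [(np.float64(0.5789), np.float64(0.0823)), (np.float64(0.5775), np.float64(0.0806)), (np.float64(0.5765), np.float64(0.0815)), (np.float64(0.5754), np.float64(0.0822)), (np.float64(0.5745), np.float64(0.0811)), (np.float64(0.5727), np.float64(0.0855)), (np.float64(0.5221), np.float64(0.0815)), (np.float64(0.5211), np.float64(0.082)), (np.float64(0.5196), np.float64(0.0804)), (np.float64(0.5189), np.float64(0.0827))]
```

The left wheel now shows 3. Its face centre is off by about -0.05 rad after correcting against the middle wheel and the brackets, which put the axle at x≈0.548. The right wheel is at about 2.50 and needs -1.457 rad, roughly 38 mm towards the robot.

Emit:
arm_command(motion=[[[0,0,0,0.06,0.06,0,-1],[0,0,0,0.12,0.12,0,-1],[0,0,0,0.18,0.18,0.0,-1],[0,0,0,0.244,0.253,0.02,-1],[0,0,0,0.244,0.253,0.06,-1],[0,0,0,0.244,0.253,0.09,-1],[0,0,0,0.244,0.253,0.103,-1],[0,0,0,0.244,0.253,0.103,-1]]])

```text
time: 9.25
tool_pos: [0.5544, 0.0253, 0.1057]
tool_rot: [-3.141, 0.002, 0.008]
contact_force: [-0.4, -0.5, 0.4]
opening: 0.0004
```

Emit:
arm_command(motion=[[[0,0,0,0,0,0.005,-1],[0,0,0,0,0,0.005,-1]]])

```text
time: 9.45
tool_pos: [0.5553, 0.0249, 0.1054]
tool_rot: [3.141, -0.001, 0.008]
contact_force: [0.3, -0.6, -0.9]
opening: 0.0003
```

Emit:
arm_command(motion=[[[0,0,0,0,0,0.004,-1],[0,0,0,0,0,0.004,-1]]])

```text
time: 9.65
tool_pos: [0.5552, 0.0246, 0.104]
tool_rot: [3.141, -0.0, 0.007]
contact_force: [-0.4, 0.7, 0.2]
opening: 0.0003
```

Emit:
arm_command(motion=[[[0,0,0,0,0,0.004,-1],[0,0,0,0,0,0.004,-1]]])

```text
time: 9.85
tool_pos: [0.5552, 0.0245, 0.1026]
tool_rot: [3.142, 0.0, 0.007]
contact_force: [-0.8, 0.1, 0.3]
opening: 0.0007
```

Emit:
arm_command(motion=[[[0,0,0,0,0,0.004,-1],[0,0,0,0,0,0.004,-1]]])

```text
time: 10.05
tool_pos: [0.5554, 0.0245, 0.1015]
tool_rot: [3.141, -0.0, 0.007]
contact_force: [0.2, -1.5, 0.7]
opening: 0.0005
```

Emit:
arm_command(motion=[[[0,0,0,0,0,0.004,-1],[0,0,0,0,0,0.004,-1]]])

```text
time: 10.25
tool_pos: [0.5554, 0.0245, 0.1006]
tool_rot: [3.141, -0.001, 0.007]
contact_force: [-1.7, -0.8, 4.7]
opening: 0.0006
```

Emit:
arm_command(motion=[[[0,0,0,0,0,0.002,-1],[0,0,0,0,0,0.002,-1]]])

```text
time: 10.45
tool_pos: [0.5554, 0.0245, 0.1001]
tool_rot: [3.141, -0.001, 0.007]
contact_force: [-0.7, -0.2, 6.3]
opening: 0.0006
```

Emit:
arm_command(motion=[[[0,0,0,-0.004,0,0,-1],[0,0,0,-0.011,0,0,-1]]])

```text
time: 10.65
tool_pos: [0.5537, 0.0244, 0.1006]
tool_rot: [3.141, -0.005, 0.007]
contact_force: [4.4, 0.3, 4.4]
opening: 0.0002
```

Emit:
arm_command(motion=[[[0,0,0,-0.003,0,0.003,-1],[0,0,0,-0.008,0,0.003,-1]]])

```text
time: 10.85
tool_pos: [0.5512, 0.0244, 0.0998]
tool_rot: [3.141, -0.004, 0.007]
contact_force: [3.3, 1.1, 6.7]
opening: 0.0008
```

Emit:
arm_command(motion=[[[0,0,0,-0.007,0,0.0,-1],[0,0,0,-0.014,0,0.0,-1]]])

```text
time: 11.05
tool_pos: [0.5471, 0.0244, 0.0999]
tool_rot: [3.141, -0.005, 0.007]
contact_force: [3.8, -0.1, 7.6]
opening: 0.0006
```

Force is good. I'll finish this stroke to x≈0.540, then lift, return and make a second stroke.

Emit:
arm_command(motion=[[[0,0,0,-0.007,0,0.0,-1],[0,0,0,-0.014,0,0.0,-1],[0,0,0,-0.021,0,0.0,-1],[0,0,0,-0.021,0,0.0,-1]]])

```text
time: 11.45
tool_pos: [0.5404, 0.0243, 0.0998]
tool_rot: [3.141, -0.004, 0.007]
contact_force: [2.0, 0.3, 6.4]
opening: 0.0003
```

Emit:
arm_command(motion=[[[0,0,0,0,0,-0.015,-1],[0,0,0,0,0,-0.03,-1],[0,0,0,0.03,0,-0.03,-1],[0,0,0,0.056,0,-0.03,-1],[0,0,0,0.056,0,-0.02,-1],[0,0,0,0.056,0,-0.01,-1],[0,0,0,0.056,0,-0.004,-1],[0,0,0,0.056,0,-0.004,-1]]])

```text
time: 12.25
tool_pos: [0.5561, 0.0245, 0.1002]
tool_rot: [3.141, -0.001, 0.007]
contact_force: [0.3, -0.1, 6.7]
opening: 0.0006
```

Emit:
arm_command(motion=[[[0,0,0,0,0,0.002,-1],[0,0,0,0,0,0.002,-1]]])

```text
time: 12.45
tool_pos: [0.5561, 0.0245, 0.1]
tool_rot: [3.141, -0.001, 0.007]
contact_force: [-1.0, 0.5, 6.8]
opening: 0.0007
```

Emit:
arm_command(motion=[[[0,0,0,-0.006,0,0.002,-1],[0,0,0,-0.013,0,0.002,-1],[0,0,0,-0.02,0,0.002,-1]]])

```text
time: 12.75
tool_pos: [0.5516, 0.0244, 0.1]
tool_rot: [3.141, -0.005, 0.007]
contact_force: [3.9, 0.3, 6.3]
opening: 0.0006
```

Emit:
arm_command(motion=[[[0,0,0,-0.007,0,0,-1],[0,0,0,-0.014,0,0,-1],[0,0,0,-0.021,0,0,-1],[0,0,0,-0.028,0,0,-1],[0,0,0,-0.033,0,0,-1],[0,0,0,-0.033,0,0,-1]]])

```text
time: 13.35
tool_pos: [0.5415, 0.0243, 0.1]
tool_rot: [3.141, -0.005, 0.007]
contact_force: [3.3, 1.0, 6.0]
opening: 0.0004
```

Emit:
arm_command(motion=[[[0,0,0,0,0,-0.015,-1],[0,0,0,0,0,-0.04,-1],[0,0,0,-0.05,0,-0.08,-1],[0,0,0,-0.15,0.0,-0.12,-1],[0,0,0,-0.2,0.0,-0.12,-1],[0,0,0,-0.2,0.0,-0.12,-1],[0,0,0,-0.2,0.0,-0.12,-1]]])

```text
time: 14.05
tool_pos: [0.4803, 0.0239, 0.135]
tool_rot: [3.141, -0.0, 0.007]
contact_force: [0.1, 0.1, -0.2]
opening: 0.0003
```

```bash
python3 - <<'E'
from cell import robot
from h import *
r=robot.read_camera("wrist");np.savez("pics/wrist5.npz",**r);cv2.imwrite("pics/wrist5.png",r["image"][:,:,::-1])
o=robot.observe();print(o["tool_pos"],o["contact_force"],o["time"])
for y in (.101,.063,.025): print(proj(r,np.array([.549,y,.101])))
im=r["image"][75:200,200:420,::-1];cv2.imwrite("pics/wc5.png",cv2.resize(im,None,fx=3.6,fy=3.6,interpolation=cv2.INTER_CUBIC))
E
```

```text
[0.48068274 0.02388367 0.13482893] [0.84747666 0.18950049 0.16704999] 14.1
(np.float64(158.50293117453094), np.float64(134.98959249651222))
(np.float64(235.46922900225613), np.float64(135.5171886491995))
(np.float64(312.3352193417564), np.float64(136.04409720424508))
```

View pics/wc5.png

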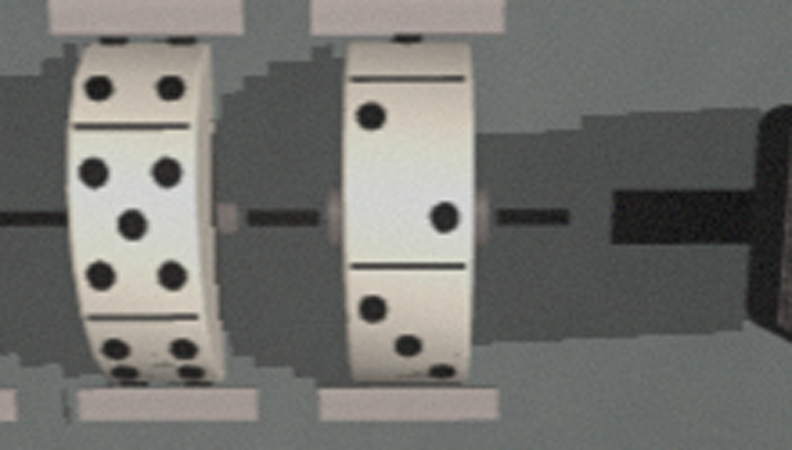

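```bash
python3 - <<'E'
from h import *
r=np.load("pics/wrist5.npz")
for n,x,ys,z in [("M",132,[126,316],.075),("R",408,[78,266],.075)]:
  t=[wheel_theta(r,200+x/3.6,75+y/3.6,.548,z)[0] for y in ys];print(n,np.round(t,3),np.mean(t))
E
```

```text
M [ 0.526 -0.515] 0.0056471012538707455
R [ 0.863 -0.205] 0.328935467138712
```

The right wheel shows 2, but its face centre is 0.33 rad short. The middle wheel reads 0.006 with x=0.548. One more stroke of about 8.5 mm should do it.

Emit:
arm_command(motion=[[[0,0,0,0.08,0,0,-1],[0,0,0,0.16,0,0,-1],[0,0,0,0.241,0.001,0.01,-1],[0,0,0,0.241,0.001,0.06,-1],[0,0,0,0.241,0.001,0.09,-1],[0,0,0,0.241,0.001,0.11,-1],[0,0,0,0.241,0.001,0.117,-1],[0,0,0,0.241,0.001,0.117,-1]]])

```text
time: 14.9
tool_pos: [0.552, 0.0242, 0.1001]
tool_rot: [3.142, 0.0, 0.007]
contact_force: [-3.2, 0.5, 6.1]
opening: 0.0005
```

Emit:
arm_command(motion=[[[0,0,0,0,0,0.001,-1],[0,0,0,0,0,0.001,-1]]])

```text
time: 15.1
tool_pos: [0.552, 0.0242, 0.1002]
tool_rot: [3.141, -0.0, 0.007]
contact_force: [-2.3, 0.1, 5.5]
opening: 0.0004
```

Emit:
arm_command(motion=[[[0,0,0,-0.006,0,0.004,-1],[0,0,0,-0.012,0,0.004,-1],[0,0,0,-0.018,0,0.004,-1]]])

```text
time: 15.4
tool_pos: [0.5491, 0.0241, 0.1001]
tool_rot: [3.141, -0.006, 0.007]
contact_force: [3.4, 0.5, 5.4]
opening: 0.0005
```

Emit:
arm_command(motion=[[[0,0,0,-0.006,0,0,-1],[0,0,0,-0.012,0,0,-1],[0,0,0,-0.012,0,0,-1]]])

```text
time: 15.7
tool_pos: [0.5452, 0.0241, 0.1001]
tool_rot: [3.141, -0.006, 0.007]
contact_force: [3.3, 1.8, 6.4]
opening: 0.0002
```

Emit:
arm_command(motion=[[[0,0,0,-0.004,0,0,-1],[0,0,0,-0.006,0,0,-1],[0,0,0,-0.006,0,0,-1]]])

```text
time: 16.0
tool_pos: [0.5436, 0.0241, 0.1001]
tool_rot: [3.141, -0.006, 0.007]
contact_force: [2.3, 0.8, 5.9]
opening: -0.0
```

Emit:
arm_command(motion=[[[0,0,0,0,0,-0.015,-1],[0,0,0,0,0,-0.04,-1],[0,0,0,-0.05,-0.05,-0.08,-1],[0,0,0,-0.15,-0.12,-0.12,-1],[0,0,0,-0.2,-0.12,-0.12,-1],[0,0,0,-0.2,-0.12,-0.12,-1],[0,0,0,-0.2,-0.12,-0.12,-1]]])

```text
time: 16.7
tool_pos: [0.4817, 0.0595, 0.1346]
tool_rot: [3.141, -0.001, 0.007]
contact_force: [0.0, 0.6, -0.6]
opening: 0.0006
```

```bash
python3 - <<'E'
from cell import robot
from h import *
r=robot.read_camera("wrist");np.savez("pics/wrist6.npz",**r);cv2.imwrite("pics/wrist6.png",r["image"][:,:,::-1])
o=robot.observe();print(o["tool_pos"],o["contact_force"],o["time"])
for y in (.101,.063,.025): print(proj(r,np.array([.549,y,.101])))
im=r["image"][75:200,220:440,::-1];cv2.imwrite("pics/wc6.png",cv2.resize(im,None,fx=3.6,fy=3.6,interpolation=cv2.INTER_CUBIC))
E
```

```text
[0.48204774 0.05936702 0.13437234] [0.01190245 0.13575253 0.20066956] 16.75
(np.float64(230.60990752064743), np.float64(138.40787565973352))
(np.float64(307.47683034075936), np.float64(138.93784318487204))
(np.float64(384.23992514632175), np.float64(139.46709485624808))
```

View pics/wc6.png

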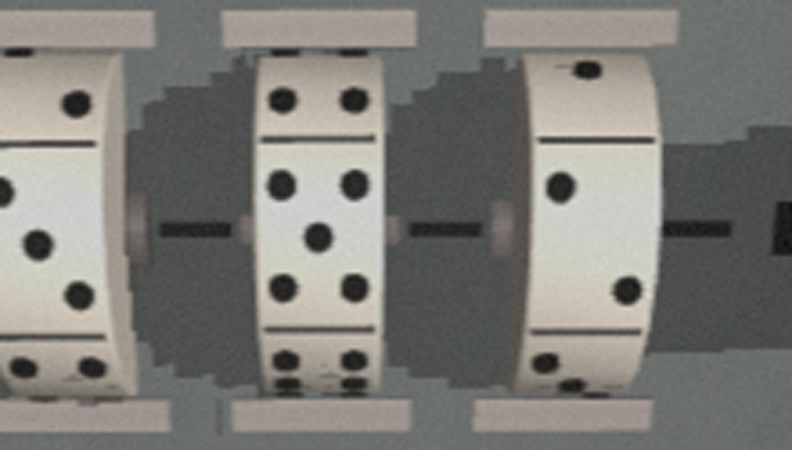

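```bash
python3 - <<'E'
from h import *
r=np.load("pics/wrist6.npz")
for n,x,ys,z in [("L",45,[144,336],.0775),("M",320,[139,329],.075),("R",590,[140,331],.075)]:
  t=[wheel_theta(r,220+x/3.6,75+y/3.6,.548,z)[0] for y in ys];print(n,np.round(t,3),np.mean(t))
E
```

```text
L [ 0.483 -0.567] -0.041855733766910846
M [ 0.523 -0.523] 6.642419598995586e-05
R [ 0.528 -0.524] 0.0020580298188573876
```

All three wheels read within 0.05 rad of the code: L -0.04, M 0.00, R 0.00. Now the bolt. I'll turn back so the 20 mm pad side faces y, and hover over the gap between tab and keeper.

Emit:
arm_command(motion=[[[0,0,-0.09,0.0,0.03,-0.05,-1],[0,0,-0.18,0.04,0.1,-0.07,-1],[0,0,-0.27,0.08,0.18,-0.07,-1],[0,0,-0.36,0.12,0.26,-0.07,-1],[0,0,-0.45,0.16,0.34,-0.07,-1],[0,0,-0.54,0.2,0.427,-0.07,-1],[0,0,-0.63,0.218,0.427,-0.07,-1],[0,0,-0.72,0.218,0.427,-0.07,-1]]])

```text
time: 17.55
tool_pos: [0.5489, -0.0697, 0.1545]
tool_rot: [-3.142, 0.0, 1.142]
contact_force: [0.3, 0.4, -0.5]
opening: 0.0008
```

Emit:
arm_command(motion=[[[0,0,-0.09,0,0,0,-1],[0,0,-0.18,0,0,0,-1],[0,0,-0.27,0,0,0,-1],[0,0,-0.28,0,0,0.0,-1],[0,0,-0.28,0,0,0.0,-1]]])

```text
time: 18.05
tool_pos: [0.5479, -0.0684, 0.1548]
tool_rot: [-3.141, -0.0, 1.574]
contact_force: [0.9, -0.3, -0.9]
opening: 0.0003
```

```bash
python3 - <<'E'
from cell import robot
from h import *
r=robot.read_camera("side");np.savez("pics/side7.npz",**r)
im=r["image"][190:370,240:400,::-1];cv2.imwrite("pics/sc7.png",cv2.resize(im,None,fx=3.3,fy=3.3,interpolation=cv2.INTER_CUBIC))
w=robot.read_camera("wrist");cv2.imwrite("pics/wrist7.png",w["image"][:,:,::-1]);np.savez("pics/wrist7.npz",**w)
o=robot.observe();print(o["tool_pos"],o["tool_rot"],o["contact_force"],o["time"])
P=cloud(w);q=P[(P[...,2]>.114)&(P[...,2]<.125)&(P[...,1]<0)&(P[...,1]>-.05)&(P[...,0]>.5)&(P[...,0]<.6)]
print(len(q), np.percentile(q,[2,50,98],axis=0).round(4) if len(q) else 0)
t=np.load("pics/top0.npz");P=cloud(t)
q=P[(P[...,2]>.114)&(P[...,1]<0)&(P[...,1]>-.06)&(P[...,0]>.5)&(P[...,0]<.6)];print("tab",q.min(0),q.max(0))
q=P[(P[...,2]>.094)&(P[...,1]<-.08)&(P[...,1]>-.13)&(P[...,0]>.5)&(P[...,0]<.6)];print("keeper",q.min(0),q.max(0))
E
```

```text
[ 0.5477227  -0.06820763  0.15494198] [-3.14138035e+00  3.44619161e-05  1.57494302e+00] [0.06981932 0.51901413 0.43354661] 18.15
1385 [[ 0.5336 -0.0375  0.1149]
 [ 0.5487 -0.0311  0.1198]
 [ 0.5634 -0.0261  0.1214]]
tab [ 0.53589663 -0.03688083  0.1141447 ] [ 0.56596448 -0.02531527  0.12434661]
keeper [ 0.53720599 -0.10879374  0.09411296] [ 0.56619142 -0.0830554   0.10533487]
```

View pics/sc7.png

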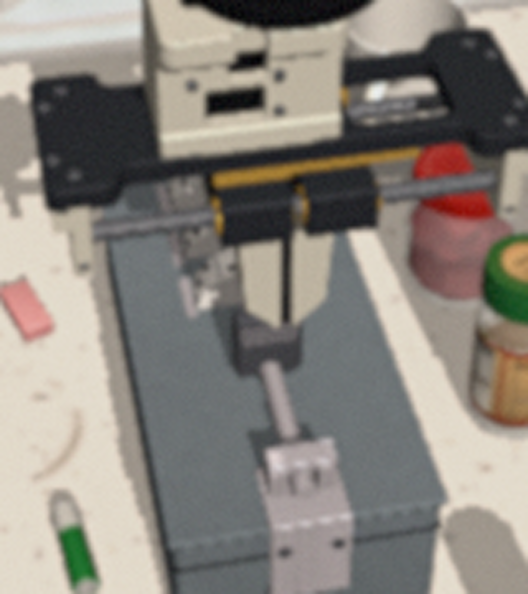

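The side view shows the finger hanging over the rod between tab and keeper. I'll descend at y≈-0.062.

Emit:
arm_command(motion=[[[0,0,0,0.02,0.003,0.0,-1],[0,0,0,0.02,0.003,0.04,-1],[0,0,0,0.02,0.003,0.08,-1],[0,0,0,0.02,0.003,0.12,-1],[0,0,0,0.02,0.003,0.155,-1],[0,0,0,0.02,0.003,0.18,-1],[0,0,0,0.02,0.003,0.19,-1],[0,0,0,0.02,0.003,0.19,-1]]])

```text
time: 18.95
tool_pos: [0.5482, -0.062, 0.0977]
tool_rot: [-3.141, -0.0, 1.578]
contact_force: [0.0, -0.3, 1.1]
opening: 0.0007
```

Emit:
arm_command(motion=[[[0,0,0,0.012,0,0,-1],[0,0,0,0.024,0,0,-1],[0,0,0,0.035,0,0,-1],[0,0,0,0.035,0,0,-1]]])

```text
time: 19.35
tool_pos: [0.5484, -0.0509, 0.0985]
tool_rot: [3.141, 0.0, 1.579]
contact_force: [0.0, 0.5, -0.1]
opening: 0.0005
```

Next I'll creep forward in small pushes, watching the force in y.

Emit:
arm_command(motion=[[[0,0,0,0.006,0,0,-1],[0,0,0,0.012,0,0,-1],[0,0,0,0.012,0,0,-1]]])

```text
time: 19.65
tool_pos: [0.5484, -0.0481, 0.0983]
tool_rot: [3.141, 0.001, 1.578]
contact_force: [-0.9, -3.6, 1.4]
opening: 0.0004
```

Emit:
arm_command(motion=[[[0,0,0,0.006,0,0,-1],[0,0,0,0.012,0,0,-1]]])

```text
time: 19.85
tool_pos: [0.5483, -0.0447, 0.0983]
tool_rot: [3.141, 0.001, 1.578]
contact_force: [-0.8, -3.3, 1.6]
opening: 0.0006
```

Emit:
arm_command(motion=[[[0,0,0,0.006,0,0,-1],[0,0,0,0.01,0,0,-1]]])

```text
time: 20.05
tool_pos: [0.5483, -0.0412, 0.0983]
tool_rot: [3.141, 0.0, 1.578]
contact_force: [-0.2, -3.6, 1.9]
opening: 0.0005
```

Emit:
arm_command(motion=[[[0,0,0,0.007,0,0,-1],[0,0,0,0.014,0,0,-1],[0,0,0,0.02,0,0,-1]]])

```text
time: 20.35
tool_pos: [0.5482, -0.0351, 0.0983]
tool_rot: [3.141, 0.0, 1.578]
contact_force: [-1.5, -4.0, 3.0]
opening: 0.0005
```

Emit:
arm_command(motion=[[[0,0,0,0.005,0,0,-1],[0,0,0,0.009,0,0,-1],[0,0,0,0.009,0,0,-1]]])

```text
time: 20.65
tool_pos: [0.5482, -0.0322, 0.0981]
tool_rot: [3.141, -0.0, 1.578]
contact_force: [-0.4, -2.7, 1.7]
opening: 0.0006
```

Emit:
arm_command(motion=[[[0,0,0,0.003,0,0,-1],[0,0,0,0.003,0,0,-1]]])

```text
time: 20.85
tool_pos: [0.5482, -0.0315, 0.0981]
tool_rot: [3.141, -0.0, 1.578]
contact_force: [0.4, -3.7, 1.8]
opening: 0.0006
```

Emit:
arm_command(motion=[[[0,0,0,0.003,0,0,-1],[0,0,0,0.003,0,0,-1]]])

```text
time: 21.05
tool_pos: [0.5482, -0.0309, 0.0981]
tool_rot: [3.141, 0.0, 1.578]
contact_force: [-0.2, -5.4, 2.4]
opening: 0.0004
```

Emit:
arm_command(motion=[[[0,0,0,0.003,0,0,-1],[0,0,0,0.003,0,0,-1]]])

```text
time: 21.25
tool_pos: [0.5482, -0.0309, 0.0982]
tool_rot: [3.141, 0.002, 1.578]
contact_force: [-0.0, -8.9, 1.9]
opening: 0.0002
```

Emit:
arm_command(motion=[[[0,0,0,0.003,0,0,-1],[0,0,0,0.003,0,0,-1]]])

```text
time: 21.45
tool_pos: [0.5482, -0.0309, 0.0982]
tool_rot: [3.141, 0.003, 1.578]
contact_force: [-0.4, -11.0, 2.4]
opening: 0.0005
```

The end stop is reached: position held at -0.0309 while the force rose to 11 N. I'll back off, lift and check.

Emit:
arm_command(motion=[[[0,0,0,-0.01,0,0,-1],[0,0,0,-0.03,0,0,-1],[0,0,0,-0.06,0,0,-1],[0,0,0,-0.06,0,-0.06,-1],[0,0,0,-0.06,0,-0.15,-1],[0,0,0,-0.06,0,-0.25,-1],[0,0,0,-0.06,-0.1,-0.3,-1],[0,0,0,-0.06,-0.1,-0.3,-1]]])

```text
time: 22.25
tool_pos: [0.517, -0.0473, 0.1902]
tool_rot: [3.14, 0.0, 1.578]
contact_force: [0.2, 0.9, 0.0]
opening: 0.001
```

Emit:
arm_command(motion=[[[0,0,0,0,-0.12,0,-1],[0,0,0,0,-0.24,0,-1],[0,0,0,0,-0.24,0,-1]]])

```text
time: 22.55
tool_pos: [0.4423, -0.047, 0.1872]
tool_rot: [-3.137, -0.001, 1.578]
contact_force: [-0.4, -0.4, -0.8]
opening: 0.0005
```

```bash
python3 - <<'E'
from cell import robot
from h import *
for n in("top","side","wrist"):
    r=robot.read_camera(n);np.savez(f"pics/{n}8.npz",**r);cv2.imwrite(f"pics/{n}8.png",r["image"][:,:,::-1])
    if n=="top":t=r
im=t["image"][195:295,290:465,::-1];cv2.imwrite("pics/tc8.png",cv2.resize(im,None,fx=4.5,fy=4.5,interpolation=cv2.INTER_CUBIC))
for s in ("top","side"):
  P=cloud(np.load(f"pics/{s}8.npz"));q=P[(P[...,2]>.112)&(P[...,2]<.126)&(P[...,1]<.01)&(P[...,1]>-.06)&(P[...,0]>.52)&(P[...,0]<.58)]
  if len(q):print(s,"tab",np.percentile(q,[2,50,98],axis=0).round(4))
o=robot.observe();print(o["tool_pos"],o["contact_force"],o["time"])
E
```

```text
top tab [[ 0.5359 -0.0186  0.1139]
 [ 0.5512 -0.0132  0.12  ]
 [ 0.5671 -0.0075  0.1227]]
side tab [[ 0.5348 -0.0217  0.1125]
 [ 0.5493 -0.0185  0.1191]
 [ 0.5652 -0.01    0.1213]]
[ 0.44727651 -0.0479432   0.18821175] [-0.15383799  0.69931755 -0.46940522] 22.7
```

View pics/tc8.png

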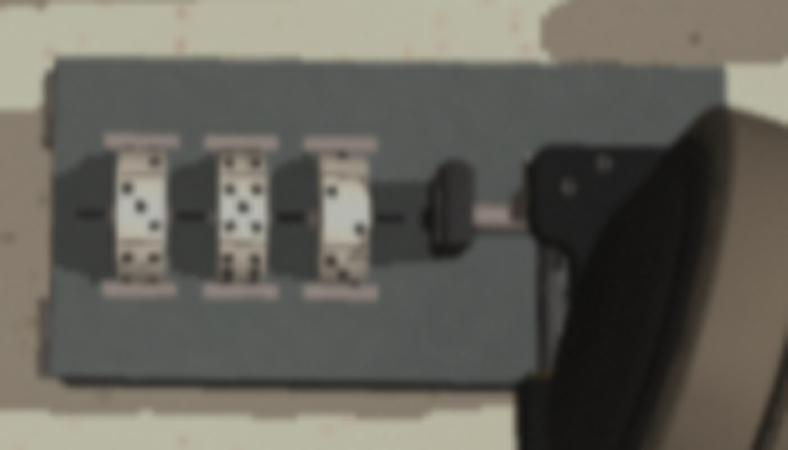

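View pics/side8.png

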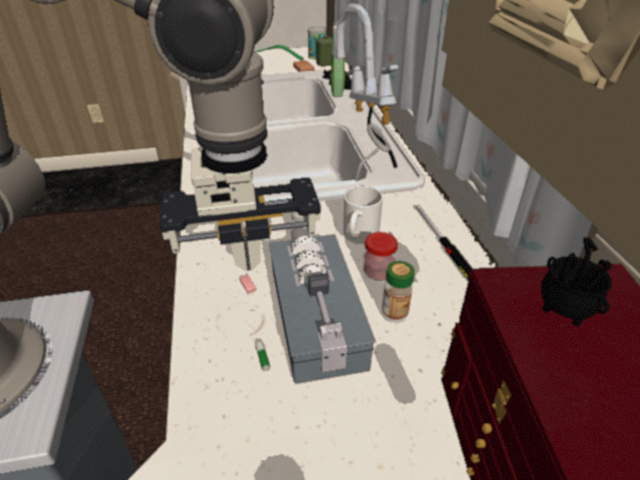

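View pics/wrist8.png

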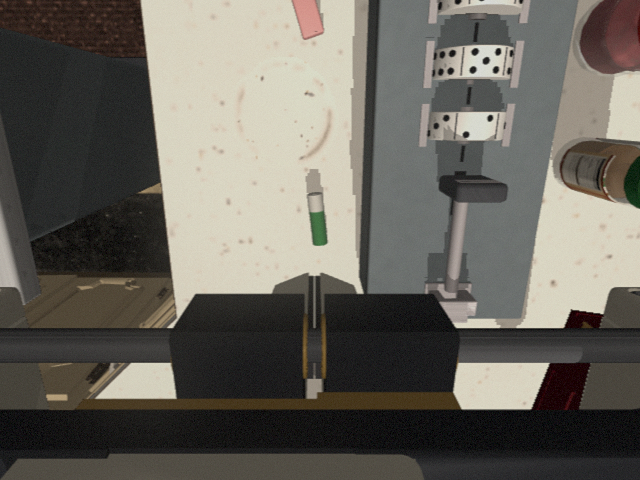

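The pictures show the tab 18 mm nearer the wheels (y from -0.031 to -0.013) and 3-5-2 on top. Nothing else has moved and the arm is clear, so I'll hand in.

```bash
python3 -c "
from cell import robot
print(robot.hand_in(), robot.observe()['time'])"
```

```text
the job is handed in; nothing more can be done
the job is handed in; nothing more can be done
```

The box is unlocked and handed in: the wheels show 3-5-2 and the bolt is fully drawn. The clock read 22.7 s at the last check before handing in.

- **Wheels:** I felt for each worn top and rolled the left wheel to 3 in two strokes and the right wheel to 2 in three, leaving the middle one alone. Pressing readings stayed at or below about 8 N. The last measurement, taken before the bolt push, put them at -0.04 (left), 0.00 (middle) and 0.00 rad (right) from their code numbers.
- **Bolt:** It slid at about 4 N to its end stop, where I stopped pushing at 11 N. The top camera afterwards showed the tab about 18 mm nearer the wheels.
- **Checks:** The last pictures still showed 3-5-2, and the loose things in view stood where they were. The arm was clear of everything.
- **Disagreement:** The cameras differ by a few millimetres. The side view put the tab about 5 mm further from the wheels than the top view did, so I judged the bolt mainly by the end stop and the tool's travel. The rod's end at the keeper was not checked close up.

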